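# Unlatch and open a counterweighted casting mould with an adjustable wrench

## Task

The adjustable wrench lies slack round the hexagon head of the mould's latch: roll its worm until the jaws just fit the head, then swing the wrench anticlockwise so that it turns the latch a quarter turn, fully open. Lift the counterweighted upper half of the mould by its wooden grip, past the balance point, so that it rests fully open by itself. Leave the wrench on the head, turn the head only with the wrench, and leave the figures and the cup beside the mould where they stand.

Things in the scene. Friction and masses are not known exactly. Their poses are not given: they have to be found in the camera images.
- mould: two-part aluminium casting mould, plaster-lined, on a dark base plate 262 x 176 mm, fixed. Origin: on the table under the latch's axis; x to the rear (hinge), y left seen from the front; mm in this frame below. Dark flat latch deck in front: top z = 80, x -68 to 30, |y| < 85. Mould halves: x 52 to 162, |y| < 80, parting plane z = 57, top of the shut upper half z = 118
- hex_top (a point): centre of the top of the latch's steel hexagon head, which stands on the deck: 32 mm across flats, 37 across corners, 14 high (top at mould z = 94). Locked, its flats facing the mould's +y and -y take the wrench. Under the deck it carries the dog that holds down the foot of the upper half
- latch (a joint): turn of hexagon head and dog about the vertical, anticlockwise from above: 0 locked, 1.57 rad = stop, fully open. Stiff, about 0.25 N m; stays where it is left
- wrench: loose steel adjustable wrench, 186 mm long, 16 thick, about 0.5 kg, flat on the deck, jaws round the hexagon head. Origin: underside, where the head's axis comes once the jaws fit; y along the handle to its end (starts toward the mould's -x), z up. Fixed jaw face x = 16, movable jaw on the -x side, mouth open to -y, throat y = 21. Handle: y 90 to 166, 22 to 27 wide, z 2 to 14
- wrench_jaw (a joint): travel (m) of the movable jaw along the wrench's +x: gap = 40 mm minus this. Starts slack, gap 38.5 to 41.5 mm, too wide to turn the head; at gap 32 (value 0.008) both jaws bear on the flats. Moved by the worm only and stays where it is left (holds about 20 N)
- wrench_worm (a joint): turn of the worm (rad), growing as the jaws close; jaw travel = 1.27 mm a radian (8 mm a turn). Stiff: takes about 3 N at its rim
- worm_top (a point): top of the wrench's worm, a knurled roller 20 mm across, 18 long, axis along wrench x, at wrench x = -8, y = 46, z = 20.5, 4.5 above the wrench's top face. Rolling its top toward the jaws (wrench -y) closes them: press a fingertip on (5 to 10 N), drag to -y, repeat; once they fit, it slips. The lid's grip is 79 mm above: lean the tool sideways 35 to 45 degrees, toward the mould's -y
- handle_point (a point): middle of the wrench's handle, 125 mm from the head's axis (wrench y = 125, z = 8). Pushed round the head's axis it swings from the mould's -x side (front) to its -y side (right) as the latch opens
- lid (a joint): opening of the upper half about its rear hinge: 0 shut, 1.45 rad = stop, fully open. Balances at about 0.69: below that it falls shut, above it falls open, slowed by a damped hinge. 0.9 kg with its counterweight above the hinge; the first lift takes about 2 N at the grip
- lid_grip (a point): middle of the wooden grip on the upper half's lever: round, 22 mm across, 62 long, pointing along the mould's -x over the latch; shut at mould x = -45, y = 0, z = 190 (grip from x = -76 to -14). Moves with the upper half on a circle of radius 251 mm about lid_hinge
- lid_hinge (a point): middle of the upper half's hinge axis, fixed at mould x = 168, y = 0, z = 57 mm; the axis runs along the mould's y
- owl: white plaster owl, 46x55x60 mm, standing loose near the mould; origin under its centre; leave it alone
- rabbit: white plaster rabbit, 51x52x77 mm, standing loose near the mould; origin under its centre; leave it alone
- frog: white plaster frog, 76x69x38 mm, standing loose near the mould; origin under its centre; leave it alone
- cup: blue mixing cup, 89 mm across, 62 mm high, standing loose near the mould; origin under its centre; leave it alone

How it is judged:
On the way, in this order (a step that is already met when the one before it is completed fails the run):
1. the jaws are rolled shut until they fit the hexagon head: gap under 33.5 mm (head 32), with the head between them (value of joint wrench_jaw above 0.0065 m and horizontal distance between wrench and hex_top below 0.008 m), for 0.2 s.
2. the latch is turned fully open, beyond 1.4 rad (value of joint latch above 1.4 rad), for 0.2 s.
At the end, for the whole second after the job is handed in: the upper half of the mould rests by itself at its open stop (beyond 1.35 rad of 1.45), the latch is open (beyond 1.35 rad of 1.57), the wrench lies still and flat with its jaws round the hexagon head (its origin within 8 mm of the head's axis) (value of joint each of lid, latch above 1.35 rad and not (velocity of joint lid above 0.1 rad/s) and horizontal distance between wrench and hex_top below 0.008 m and height (world z) of wrench below 0.086 m and angle between wrench's own z axis and vertical below 0.1 rad and linear speed of wrench below 0.02 m/s); the robot touches nothing.
It fails at once if the robot touches the hexagon head or dog itself (over 1 N) (contact force between any of the fingers, the arm and latch above 1 N).
It fails at once if the owl is pushed more than 20 mm or tipped (distance of owl from where it was at the start of the episode above 0.02 m or angle between owl's own z axis and vertical above 0.4 rad).
It fails at once if the rabbit is pushed more than 20 mm or tipped (distance of rabbit from where it was at the start of the episode above 0.02 m or angle between rabbit's own z axis and vertical above 0.4 rad).
It fails at once if the frog is pushed more than 20 mm or tipped (distance of frog from where it was at the start of the episode above 0.02 m or angle between frog's own z axis and vertical above 0.4 rad).
It fails at once if the cup is pushed more than 20 mm or tipped (distance of cup from where it was at the start of the episode above 0.02 m or angle between cup's own z axis and vertical above 0.4 rad).
It also fails if it takes over 72 s, if anything falls off the work surface, if the arm or the gripper's body presses on something with over 40 N, if the wrist force passes 120 N, or if a joint passes its speed limit or range.

## Robot

A 7-joint arm with a two-finger parallel gripper is mounted at the origin on a cart in front of the work surface, level with it; the furniture and walls round the work are solid. World frame = base frame: x ahead of the robot, y to its left, z up, the work surface at z = 0. Lengths are in m, angles in rad, forces in N, time in s.
With the tool pointing down it reaches from about 0.375 to 0.925 m from the base axis. Payload 3.1 kg.
Tool frame: the origin (TCP) lies between the finger pads; the fingertips stand 19 mm ahead of it and the grasp point (between the pads) is the TCP; z points along the fingers, y is the line along which they close (so a half turn about z gives the same grasp; the last joint's range is limited). The gripper opens to 85 mm and grips with 20 to 120 N. Pads are 22 mm wide; open, the fingers measure 114 mm over their backs; the gripper's body (76 mm by 85 mm) begins 54 mm behind the grasp point. The pads swing forward as they close: fully open they stand 13 mm farther back than shut.
Start: joints at [-1.386, 0.383, 0.044, 1.598, -0.018, 1.161, -0.05], TCP at [0.181, 0.624, 0.25] pointing down, gripper open.
Joint ranges: [-2.61, 2.61], [-0.41, 2.15], [-1.48, 1.57], [0, 2.5], [-1.57, 4.71], [0.05, 1.97], [-2.85, 2.85]. Speed limits (rad/s): [2.79, 2.79, 3.14, 3.14, 3.14, 3.14, 3.14].

## Interface

Orientations are given as a unit quaternion [x, y, z, w].
In Python, from bench import move_ptp, movel, move_j, move_gripper, pause, inverse_kinematics, read_camera, camera_params, MotionError, sign_off, look_for, tip_of, read_time_s, read_qpos, read_joint_vel, read_effort, read_eef_pos, read_tcp_rot, read_ft_force, read_ft_torque, read_finger_gap, read_grasp_force gives the robot as it stands. Calls block until the motion is done:
- move_ptp(position, orientation): joint-space move of the TCP to a pose.
- movel(position, orientation=None, speed=0.15): straight line of the TCP; orientation=None keeps the orientation; speed is the mean speed in m/s.
- move_j(angles): joint-space move.
- move_gripper(opening, effort=None): finger opening in m; effort is the grip in N (None keeps the last); returns when the fingers have stopped.
- pause(seconds).
- inverse_kinematics(position, orientation): joint angles nearest the present ones, or None.
- read_camera(name): name is "scene" or "top" or "wrist"; returns the picture (420x560x3 uint8, red, green, blue); there is no depth.
- camera_params(name): a dict with "K" (3x3 intrinsics, pixels), "camera_from_world" (4x4, takes a point from world to camera coordinates). Camera axes: x right, y down, z forward; pixel columns grow to the right and rows downward; lengths in m; the calibration is good to about 2 mm. The wrist camera is an equidistant fisheye: a pixel r from the principal point sees the ray r / f radians off the axis. A picture is of the moment at which its call begins: read the wrist's pose just before it. camera_params takes no time and is no camera call; for the wrist camera it gives the pose at the moment of the call.
A pose or a line that the arm cannot do raises MotionError and nothing moves.
- sign_off(): hands the job in; it is judged then, once.
Trained networks look in the newest picture that a camera, given by its name, has taken for a name from the list of things; names that differ only in an ending like _2 or _b are one class to them, and where a whole thing is asked for, a point or a joint stands for the part that bears it (a point fixed in the world has none). Each returns a list of dicts, best first, with "confidence" (0 to 1); they miss things now and then, are a little off and sometimes report something else, mostly with a low value. They report only what shows in the picture. A call takes as long as a camera call.
- look_for(camera, name): "at" ([column, row] in pixels, amid what is visible of it).
- tip_of(camera, name): "at" ([column, row] in pixels: a listed point, or the origin of a listed thing).
Readings, each from a call of its own:
- read_time_s(): time.
- read_qpos(): joint angles.
- read_joint_vel(): joint speeds.
- read_effort(): joint torques, N m.
- read_eef_pos(): TCP position.
- read_tcp_rot(): TCP orientation.
- read_ft_force(): force on the tool from outside, world axes, zero at the start.
- read_ft_torque(): the same for the moment, N m.
- read_finger_gap(): finger opening in m.
- read_grasp_force(): force on a finger pad.
Only numpy, scipy, OpenCV 4.12 (cv2) and the standard library are available. Lean on these libraries where they do the work, as an engineer would, in place of code of your own. Each camera call takes 0.05 s, during which the arm holds its last target. There are 200 camera calls.

## Working session

There is one attempt and no reset: what is moved stays moved. The work goes in short steps, each a Python script; the robot and the scene stay as the last script left them, time stands still between calls to the robot, and variables do not carry over. Pictures are saved under pics/ and viewed, at most 10 in all, crops included, and the job is handed in when it is done.

```bash
mkdir -p pics; ls; cat > h.py <<'E'
from bench import *
import numpy as np, cv2
from scipy.spatial.transform import Rotation as R
def cast(cam,px):
    p=camera_params(cam); K=np.array(p["K"]); T=np.array(p["camera_from_world"])
    d=np.linalg.inv(K)@[px[0],px[1],1.]
    if cam=="wrist":
        a=np.array([(px[0]-K[0,2])/K[0,0],(px[1]-K[1,2])/K[1,1]]);r=np.linalg.norm(a)
        d=np.array([*(a/max(r,1e-9)*np.sin(r)),np.cos(r)])
    Rm=T[:3,:3]; o=-Rm.T@T[:3,3]; d=Rm.T@d
    return o,d/np.linalg.norm(d)
def atz(cam,px,z):
    o,d=cast(cam,px); return o+d*(z-o[2])/d[2]
def tri(rs):
    A=0;b=0
    for o,d in rs:
        P=np.eye(3)-np.outer(d,d); A=A+P; b=b+P@o
    x=np.linalg.solve(A,b)
    return x,[round(float(np.linalg.norm((np.eye(3)-np.outer(d,d))@(x-o)))*1000,1) for o,d in rs]
def save(cam,n):
    im=read_camera(cam); cv2.imwrite(f"pics/{n}.png",im[:,:,::-1]); return im
E
python3 - <<'E'
from h import *
np.set_printoptions(precision=3,suppress=True)
a=save("scene","s0");b=save("top","t0")
cv2.imwrite("pics/wr0.png",read_camera("wrist")[:,:,::-1])
for n in ["hex_top","worm_top","handle_point","lid_grip","lid_hinge","wrench","mould","owl","rabbit","frog","cup"]:
    rs=[]
    for c in ["scene","top"]:
        l=tip_of(c,n)
        print(n,c,[(np.round(q["at"],1).tolist(),round(q["confidence"],2)) for q in l[:2]])
        if l: rs.append(cast(c,l[0]["at"]))
    if len(rs)==2: print("   ",*tri(rs))
for c in ["scene","top"]: print(c,cast(c,[280,210]))
E
```

```text
pics
hex_top scene [([256.2, 215.1], 0.56)]
hex_top top [([232.1, 215.1], 0.54), ([227.1, 230.0], 0.41)]
    [0.57  0.05  0.093] [6.5, 6.5]
worm_top scene [([242.1, 222.1], 0.83)]
worm_top top [([235.8, 231.4], 0.67), ([356.7, 218.6], 0.63)]
    [0.521 0.046 0.097] [3.3, 3.3]
handle_point scene [([215.2, 232.2], 0.72)]
handle_point top [([147.6, 160.3], 0.74), ([222.6, 262.0], 0.66)]
    [ 0.76   0.417 -0.282] [44.4, 44.4]
lid_grip scene [([238.7, 196.0], 0.67)]
lid_grip top [([230.1, 226.9], 0.64)]
    [0.524 0.053 0.187] [5.8, 5.8]
lid_hinge scene [([298.1, 205.8], 0.94)]
lid_hinge top [([248.8, 155.2], 0.69), ([229.4, 226.7], 0.55)]
    [0.733 0.014 0.057] [1.3, 1.3]
wrench scene [([251.4, 217.9], 0.89)]
wrench top [([235.6, 212.4], 0.64)]
    [0.569 0.051 0.083] [6.6, 6.6]
mould scene [([254.9, 236.9], 0.78)]
mould top [([240.7, 218.4], 0.74)]
    [0.563 0.04  0.018] [1.9, 1.9]
owl scene [([302.2, 306.0], 0.78)]
owl top [([342.7, 257.1], 0.78)]
    [ 0.459 -0.241 -0.005] [1.3, 1.3]
rabbit scene [([337.8, 289.7], 0.8)]
rabbit top [([356.2, 219.9], 0.5), ([239.4, 217.8], 0.49)]
    [ 0.562 -0.28   0.005] [0.5, 0.5]
frog scene [([234.7, 189.1], 0.68)]
frog top [([150.6, 163.4], 0.8), ([246.5, 154.1], 0.63)]
    [ 0.72   0.297 -0.   ] [1.9, 1.9]
cup scene [([382.5, 293.8], 0.68)]
cup top [([389.3, 193.1], 0.57)]
    [ 0.638 -0.376 -0.003] [1.1, 1.1]
scene (array([-0.283, -0.843,  1.028]), array([ 0.591,  0.543, -0.597]))
top (array([ 0.448, -0.067,  1.246]), array([ 0.113, -0.002, -0.994]))
```

```bash
python3 - <<'E'
import cv2
a=cv2.imread("pics/s0.png");b=cv2.imread("pics/t0.png")
cv2.imwrite("pics/s0c.png",cv2.resize(a[150:330,180:420],None,fx=3.3,fy=3.3,interpolation=cv2.INTER_CUBIC))
cv2.imwrite("pics/t0c.png",cv2.resize(b[120:300,130:430],None,fx=2.66,fy=2.66,interpolation=cv2.INTER_CUBIC))
E
```

```text
(no output)
```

View pics/s0c.png

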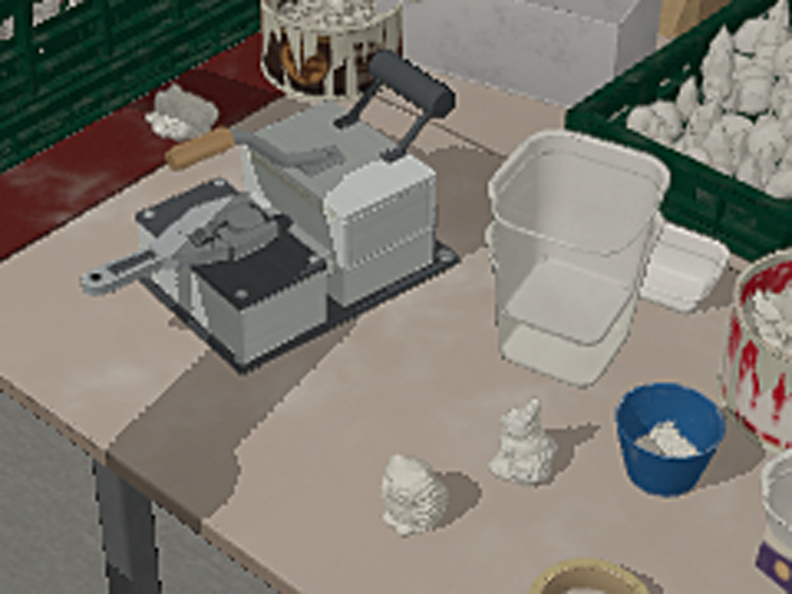

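View pics/t0c.png

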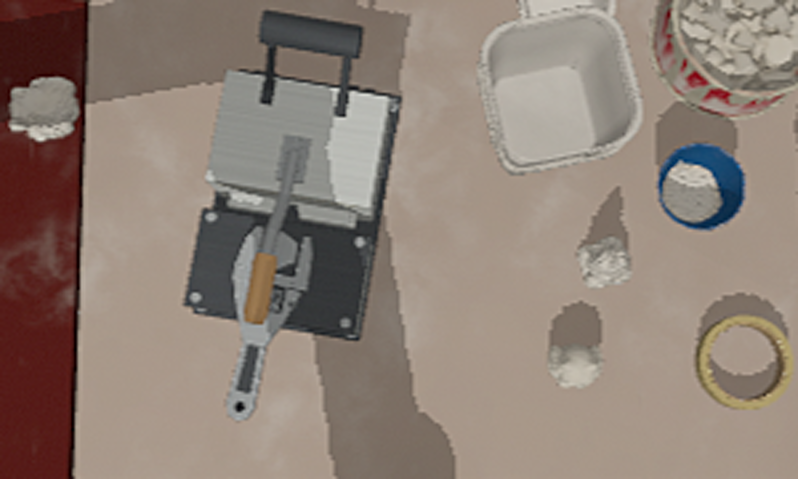

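```bash
python3 - <<'E'
from h import *
np.set_printoptions(precision=3,suppress=True)
f=lambda u,v:[u/2.66+130,v/2.66+120]
FL=atz("top",f(185,304),.08);FR=atz("top",f(358,338),.08)
d=FL-FR;print(FL,FR,np.linalg.norm(d),"yaw",np.degrees(np.arctan2(-d[0],d[1])))
yaw=np.arctan2(-d[0],d[1]);ex=np.array([np.cos(yaw),np.sin(yaw)]);ey=np.array([-ex[1],ex[0]])
print("hex from deck",(FL+FR)[:2]/2+.068*ex)
print("hex from hinge",np.array([.733,.014])-.168*ex)
print("handle end hole",atz("top",f(239,407),.09), "handle pt top",atz("top",[222.6,262.],.088),"scene",atz("scene",[215.2,232.2],.088))
T=np.array(camera_params("wrist")["camera_from_world"]);r=R.from_quat(read_tcp_rot())
print("cam in tcp",r.inv().apply(-T[:3,:3].T@T[:3,3]-read_eef_pos()),"axis",r.inv().apply(T[2,:3]),read_tcp_rot(),np.array(camera_params("wrist")["K"])[0])
# candidate view poses (tool down and tilted)
for pos,tilt in [((.45,.0,.40),0),((.50,-.15,.30),40),((.5,.1,.4),0),((.42,.04,.35),0)]:
    for y in (0,90,-90,180):
        q=(R.from_euler('x',tilt,degrees=True)*R.from_euler('z',y,degrees=True)*R.from_quat([1,0,0,0])).as_quat()
        s=inverse_kinematics(pos,q);print(pos,tilt,y,s if s is None else np.round(s,2))
E
```

```text
[0.517 0.139 0.08 ] [ 0.484 -0.029  0.08 ] 0.17144655606443973 yaw -11.038893736018931
hex from deck [0.567 0.042]
hex from hinge [0.568 0.046]
handle end hole [0.419 0.084 0.09 ] handle pt top [0.446 0.077 0.088] scene [0.44  0.081 0.088]
cam in tcp [ 0.076 -0.001 -0.124] axis [-0.298  0.     0.955] [ 0.141  0.99  -0.    -0.   ] [325.192   0.    271.703]
(0.45, 0.0, 0.4) 0 0 [-0.9  -0.2   0.71  1.87  0.13  1.42 -1.79]
(0.45, 0.0, 0.4) 0 90 [-0.89 -0.19  0.71  1.87  0.13  1.42 -0.21]
(0.45, 0.0, 0.4) 0 -90 [-1.29 -0.34  0.98  1.88  0.29  1.47  2.77]
(0.45, 0.0, 0.4) 0 180 [-0.89 -0.19  0.7   1.87  0.13  1.42  1.36]
(0.5, -0.15, 0.3) 40 0 [-0.31  0.56  1.14  1.76 -0.92  1.78 -0.54]
(0.5, -0.15, 0.3) 40 90 [-0.32  0.57  1.15  1.76 -0.93  1.79  1.03]
(0.5, -0.15, 0.3) 40 -90 [-0.4   0.76  1.38  1.76 -1.05  1.94 -1.99]
(0.5, -0.15, 0.3) 40 180 [ 0.86  0.35 -0.39  1.71 -0.48  1.47  2.18]
(0.5, 0.1, 0.4) 0 0 [-0.96 -0.01  0.68  1.75  0.01  1.4  -1.85]
(0.5, 0.1, 0.4) 0 90 [-0.94 -0.01  0.66  1.75  0.01  1.4  -0.28]
(0.5, 0.1, 0.4) 0 -90 [-1.41 -0.05  1.12  1.76  0.05  1.4   2.84]
(0.5, 0.1, 0.4) 0 180 [-0.82 -0.    0.55  1.75  0.    1.4   1.3 ]
(0.42, 0.04, 0.35) 0 0 [-0.92 -0.23  0.63  2.    0.14  1.33 -1.9 ]
(0.42, 0.04, 0.35) 0 90 [-0.97 -0.24  0.67  2.    0.15  1.33 -0.35]
(0.42, 0.04, 0.35) 0 -90 [-0.89 -0.22  0.61  2.    0.13  1.33  2.82]
(0.42, 0.04, 0.35) 0 180 [-0.91 -0.23  0.63  2.    0.14  1.33  1.24]
```

```bash
cat > look.py <<'E'
from h import *
import pickle,sys
np.set_printoptions(precision=3,suppress=True)
def views(poses,names,tag):
    D={n:[] for n in names}
    for i,(p,q) in enumerate(poses):
        move_ptp(p,q); pause(.2); im=save("wrist",f"{tag}{i}")
        for n in names:
            for l in tip_of("wrist",n)[:1]:
                D[n].append((l["confidence"],*cast("wrist",l["at"]),l["at"]))
    return D
E
python3 - <<'E'
from look import *
dn=R.from_euler('z',180,degrees=True)*R.from_quat([1,0,0,0])
A=((.42,.04,.40),dn.as_quat())
M=R.from_euler('z',-11,degrees=True)
B=((.50,-.12,.30),(M*R.from_euler('x',40,degrees=True)*dn).as_quat())
N=["hex_top","worm_top","handle_point","lid_grip","lid_hinge","wrench"]
print(read_time_s())
D=views([A,B],N,"w"); print(read_time_s(),read_qpos(),read_ft_force())
for n in N:
    for c,o,d,at in D[n]:
        z=dict(hex_top=.094,worm_top=.1005,handle_point=.088,lid_grip=.19,lid_hinge=.057,wrench=.08)[n]
        print(n,round(c,2),np.round(at,1),o+d*(z-o[2])/d[2])
    if len(D[n])>1: print("   ",*tri([(o,d) for c,o,d,at in D[n]]))
import cv2
a=cv2.imread("pics/w0.png");b=cv2.imread("pics/w1.png");cv2.imwrite("pics/w01.png",cv2.resize(np.hstack([a,b]),(800,300)))
E
```

```text
1.25
5.675 [ 0.102  0.245  0.48   1.863 -0.755  1.439  2.218] [-0.476 -0.508 -0.24 ]
hex_top 0.67 [276.  262.3] [0.57  0.045 0.094]
hex_top 0.64 [269.8 194.4] [0.567 0.042 0.094]
    [0.57  0.045 0.09 ] [1.3, 1.3]
worm_top 0.79 [279.9 232.1] [0.519 0.05  0.1  ]
worm_top 0.83 [273.9 159.4] [0.523 0.051 0.1  ]
    [0.521 0.05  0.1  ] [1.9, 1.9]
handle_point 0.84 [300.1 181.6] [0.449 0.078 0.088]
handle_point 0.95 [273.8  92.7] [0.445 0.076 0.088]
    [0.447 0.078 0.086] [1.8, 1.8]
lid_grip 0.67 [283.5 264.1] [0.522 0.052 0.19 ]
lid_grip 0.85 [331.9 171.5] [0.523 0.051 0.19 ]
    [0.523 0.052 0.188] [0.5, 0.5]
wrench 0.91 [280.4 259.2] [0.572 0.052 0.08 ]
wrench 0.84 [265. 192.] [0.567 0.043 0.08 ]
    [0.576 0.052 0.068] [2.1, 2.1]
```

View pics/w01.png

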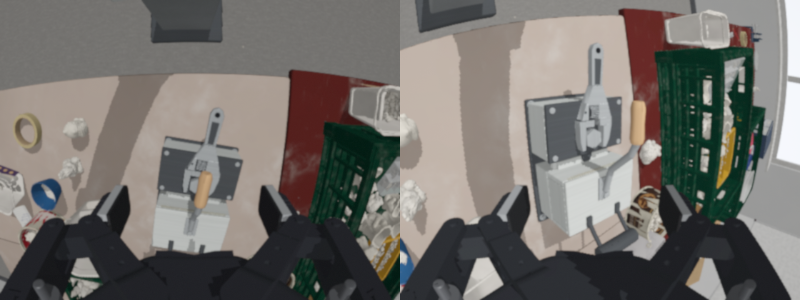

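```bash
cat > worm.py <<'E'
from h import *
np.set_printoptions(precision=4,suppress=True)
W=R.from_euler('z',-14,degrees=True); L=np.radians(43)
dn=R.from_euler('z',180,degrees=True)*R.from_quat([1,0,0,0])
rot=W*R.from_euler('x',43,degrees=True)*dn; Q=rot.as_quat()
e=W.apply([1,0,0]); ey=W.apply([0,1,0]); ez=np.array([0,0,1.])
a=ey*np.sin(L)-ez*np.cos(L); b=ey*np.cos(L)+ez*np.sin(L); w=.010
C=np.array([.5215,.050,.1005])
def tcp(s,h,c=C): # corner at c, s along drag, h above worm top
    return c+s*e+h*ez-.019*a+w*b
E
python3 - <<'E'
from worm import *
move_gripper(0.0,40)
for s,h in [(-.009,.09),(-.009,.015),(.010,.015),(.010,-.003)]:
    q=inverse_kinematics(tcp(s,h),Q); print(q if q is None else np.round(q,2))
P=tcp(-.009,.015)
move_ptp(P-.12*a-.02*e,Q); movel(P,Q,speed=.15); pause(.2)
f0=np.array(read_ft_force()); print(f0,read_time_s(),read_eef_pos()-P)
for h in np.arange(.012,-.012,-.001):
    movel(tcp(-.009,h),speed=.05); f=np.array(read_ft_force())-f0
    if f[2]>1: print(round(h,4),f,read_eef_pos()-tcp(-.009,h))
    if f[2]>6: break
print(h,read_time_s()); save("wrist","touch"); save("scene","touchs")
E
```

```text
[-0.07  0.24  0.35  2.1  -0.97  1.1   2.19]
[-0.04  0.38  0.31  2.13 -1.09  1.03  2.36]
[-0.03  0.4   0.31  2.09 -1.08  1.04  2.35]
[-0.02  0.44  0.3   2.09 -1.11  1.03  2.39]
[ 0.9129 -5.7784 -3.6646] 8.1583 [ 0.0014 -0.0044 -0.0017]
0.011 [-1.1349 -1.1682  1.6383] [ 0.0009 -0.004  -0.0015]
0.01 [-1.4121 -0.1576  2.8795] [ 0.0012 -0.004  -0.0011]
0.009 [-0.7291 -0.2813  3.684 ] [ 0.0015 -0.0039 -0.0009]
0.008 [-0.8937 -0.1241  2.5965] [ 0.0017 -0.0039 -0.0008]
0.007 [-0.6912 -0.2557  3.149 ] [ 0.0018 -0.0038 -0.0008]
0.006 [-0.7465 -0.1764  3.9998] [ 0.0019 -0.0038 -0.0007]
0.005 [-0.7676 -0.4206  2.4202] [ 0.0019 -0.0037 -0.0007]
0.004 [-1.0022  0.2318  3.327 ] [ 0.0019 -0.0036 -0.0007]
0.003 [-1.1809 -0.1142  3.2789] [ 0.0019 -0.0035 -0.0006]
0.002 [-0.5737  0.0928  1.9561] [ 0.0019 -0.0034 -0.0007]
0.001 [-0.3871  0.2225  3.0146] [ 0.0018 -0.0033 -0.0006]
-0.0 [-0.2529  0.6262  2.3761] [ 0.0018 -0.0032 -0.0006]
-0.001 [-1.0044  0.3684  3.1383] [ 0.0017 -0.0031 -0.0006]
-0.002 [-0.9563  0.2235  2.8142] [ 0.0016 -0.0029 -0.0005]
-0.003 [-2.0198  0.2353  4.5725] [ 0.0017 -0.0029 -0.0001]
-0.004 [-2.1853 -0.6839  7.3477] [ 0.0018 -0.0028  0.0005]
-0.004000000000000014 12.4083
```

```bash
python3 - <<'E'
import cv2,numpy as np
a=cv2.imread("pics/touch.png");b=cv2.imread("pics/touchs.png")
cv2.imwrite("pics/touch2.png",np.hstack([cv2.resize(a,(400,300)),cv2.resize(b[160:250,180:300],(400,300),interpolation=cv2.INTER_CUBIC)]))
E
```

```text
(no output)
```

View pics/touch2.png

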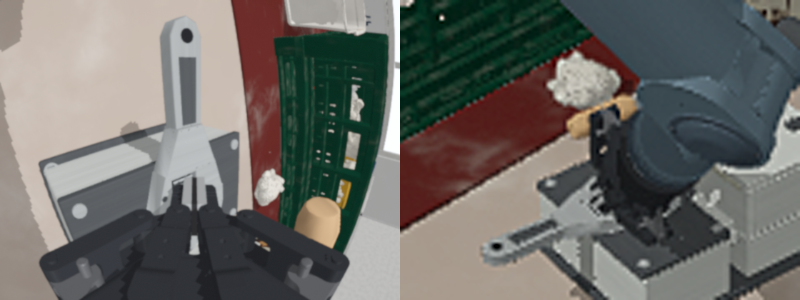

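```bash
cat >> worm.py <<'E'
Cc=C+np.array([-.001,.003,0])
def stroke(h=-.0055,s0=-.010,s1=.010,n=3):
    movel(tcp(s0,.004,Cc),speed=.12); f0=np.array(read_ft_force())
    movel(tcp(s0,h,Cc),speed=.05); out=[]
    for s in np.linspace(s0,s1,n+1)[1:]:
        movel(tcp(s,h,Cc),speed=.06); f=np.array(read_ft_force())-f0; out.append((round(f@e,1),round(f@ey,1),round(f[2],1)))
    movel(tcp(s1,.004,Cc),speed=.08)
    print(out,round(read_time_s(),1))
E
python3 - <<'E'
from worm import *
movel(tcp(-.01,.004,Cc),speed=.08)
stroke();stroke()
save("wrist","st2")
E
```

```text
[(np.float64(1.7), np.float64(2.9), np.float64(8.1)), (np.float64(1.4), np.float64(2.7), np.float64(7.6)), (np.float64(5.6), np.float64(6.3), np.float64(0.1))] 14.4
[(np.float64(1.8), np.float64(1.0), np.float64(9.7)), (np.float64(1.8), np.float64(2.4), np.float64(10.1)), (np.float64(7.5), np.float64(5.2), np.float64(3.0))] 16.1
```

```bash
python3 - <<'E'
from worm import *
movel(tcp(-.01,.004,Cc)-.13*a-.03*e,speed=.25);pause(.2)
im=save("wrist","ret2"); t=tip_of("wrist","worm_top");h=tip_of("wrist","hex_top");print(t[:1],h[:1],read_time_s())
u,v=map(int,h[0]["at"] if h else t[0]["at"]); print(u,v)
c=im[max(0,v-90):v+60,max(0,u-100):u+100,::-1]
cv2.imwrite("pics/ret2c.png",cv2.resize(c,None,fx=4,fy=4,interpolation=cv2.INTER_CUBIC))
E
```

```text
[{'at': [256.4, 237.4], 'confidence': 0.84}] [] 17.2083
256 237
```

View pics/ret2c.png

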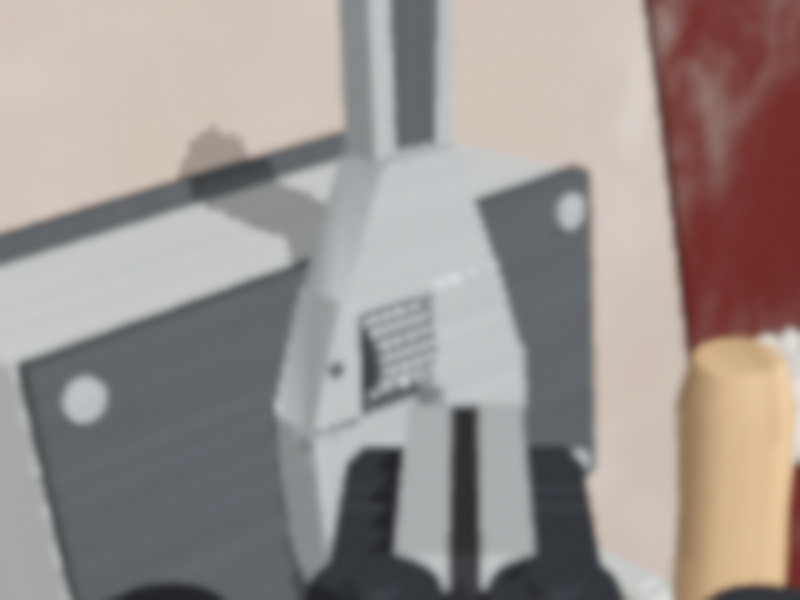

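```bash
python3 - <<'E'
from worm import *
print(read_finger_gap(),atz("wrist",[256.4,237.4],.1005))
c=lambda u,v:atz("wrist",[156+u/4,147+v/4],.097)
print("worm window",c(365,315),c(430,295),c(365,408),c(435,395))
move_ptp(tcp(-.03,.06,Cc)-.20*a-.10*e,Q);pause(.2)
im=save("wrist","ret3"); 
for n in["worm_top","hex_top","handle_point","wrench"]:
  l=tip_of("wrist",n)[:1]; print(n,l, atz("wrist",l[0]["at"],dict(worm_top=.1005,hex_top=.094,handle_point=.088,wrench=.08)[n]) if l else 0)
u,v=map(int,tip_of("wrist","worm_top")[0]["at"])
c=im[max(0,v-40):v+60,max(0,u-65):u+65,::-1];print(max(0,u-65),max(0,v-40),read_time_s())
cv2.imwrite("pics/ret3c.png",cv2.resize(c,None,fx=6,fy=6,interpolation=cv2.INTER_CUBIC))
E
```

```text
-5.766856681614872e-05 [0.5216 0.0499 0.1005]
worm window [0.5077 0.0456 0.097 ] [0.5125 0.0645 0.097 ] [0.5296 0.0393 0.097 ] [0.5381 0.0594 0.097 ]
worm_top [{'at': [232.1, 264.7], 'confidence': 0.71}] [0.5183 0.049  0.1005]
hex_top [{'at': [235.9, 290.7], 'confidence': 0.62}] [0.5673 0.0455 0.094 ]
handle_point [{'at': [233.7, 208.0], 'confidence': 0.78}] [0.4517 0.082  0.088 ]
wrench [{'at': [230.6, 286.3], 'confidence': 0.62}] [0.5678 0.0465 0.08  ]
167 224 18.35
```

View pics/ret3c.png

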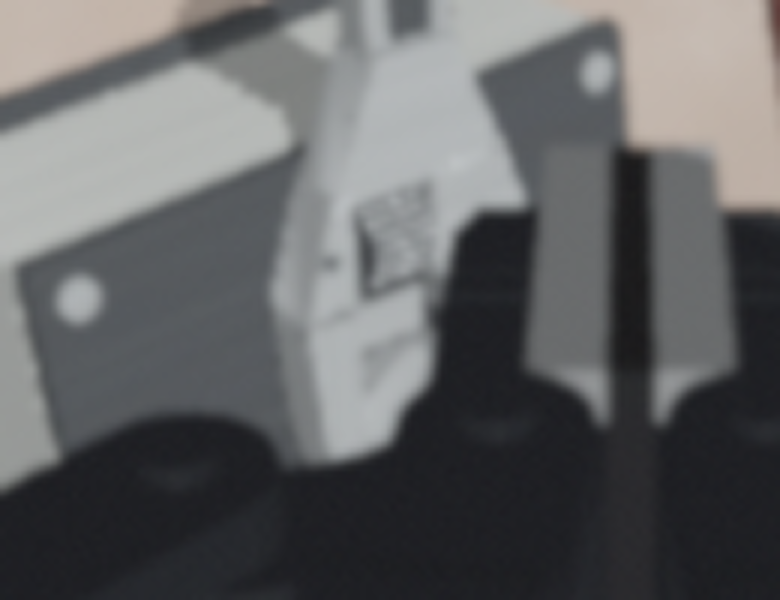

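```bash
cat > chk.py <<'E'
from worm import *
def chk(tag):
    M=R.from_euler('z',-11,degrees=True)
    move_ptp((.50,-.12,.30),(M*R.from_euler('x',40,degrees=True)*dn).as_quat());pause(.2)
    im=save("wrist",tag)
    c=im[130:255,200:350,::-1]
    return cv2.resize(c,None,fx=4,fy=4,interpolation=cv2.INTER_CUBIC)
E
python3 - <<'E'
from chk import *
move_ptp(tcp(-.02,.01,Cc)-.09*a,Q); movel(tcp(-.011,.006,Cc),speed=.2)
for i in range(4): stroke(-.0065,-.011,.009,2)
movel(tcp(-.011,.01,Cc)-.10*a,speed=.25)
b=chk("c1"); print(read_time_s())
a0=cv2.resize(cv2.imread("pics/w1.png")[130:255,200:350],None,fx=4,fy=4,interpolation=cv2.INTER_CUBIC)
cv2.imwrite("pics/c1c.png",np.hstack([a0[:,100:500],b[:,100:500]]))
E
```

```text
[(np.float64(-3.0), np.float64(0.2), np.float64(11.3)), (np.float64(1.8), np.float64(5.5), np.float64(4.7))] 21.3
[(np.float64(-2.8), np.float64(-0.1), np.float64(10.5)), (np.float64(-6.2), np.float64(-0.1), np.float64(10.0))] 22.9
[(np.float64(-6.6), np.float64(-3.8), np.float64(15.8)), (np.float64(-7.5), np.float64(-2.1), np.float64(13.5))] 24.4
[(np.float64(-7.7), np.float64(-2.6), np.float64(15.3)), (np.float64(-7.4), np.float64(-0.8), np.float64(12.6))] 26.0
27.4917
```

View pics/c1c.png

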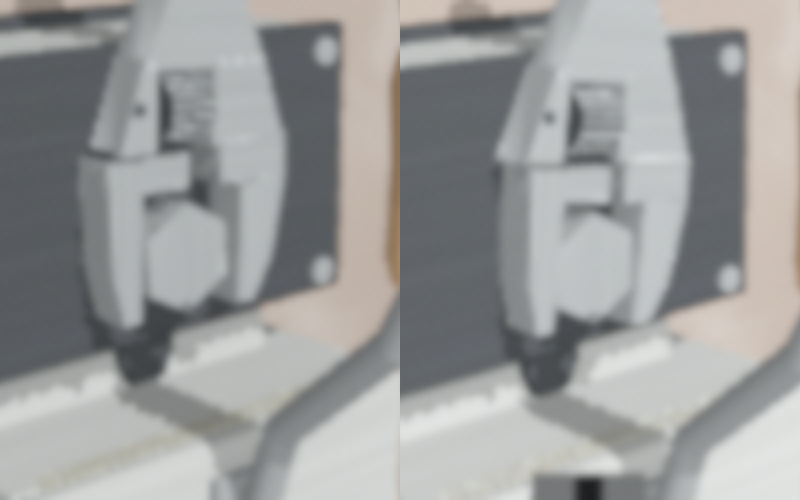

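```bash
cat > swing.py <<'E'
from worm import *
H=np.array([.5685,.0445]); YAW=np.radians(-10.7); r0=.147
def pose(th,d=.025,z=.100,r=r0,k=1.0):
    ph=YAW+np.pi+th; u=np.array([np.cos(ph),np.sin(ph)]); t=np.array([-u[1],u[0]])
    x=YAW+np.pi+k*th
    q=(R.from_euler('z',x)*R.from_quat([1,0,0,0])).as_quat()
    return [*(H+r*u-d*t),z],q
E
python3 - <<'E'
from swing import *
for k in (0,1):
  for th in (0,.8,1.5): q=inverse_kinematics(*pose(th,k=k)); print(k,th,q if q is None else np.round(q,2))
print(read_qpos())
E
```

```text
0 0 [-0.47  0.2   0.17  2.21 -0.05  0.73  1.11]
0 0.8 [-0.39  0.2   0.36  2.23 -0.11  0.73  1.43]
0 1.5 [-0.35  0.36  0.52  2.06 -0.25  0.78  1.7 ]
1 0 [-0.47  0.2   0.17  2.21 -0.05  0.73  1.11]
1 0.8 [-0.4   0.2   0.37  2.23 -0.11  0.73  2.24]
1 1.5 [ 0.44  0.36 -0.39  2.02  0.19  0.8   2.83]
[ 0.0425  0.2531  0.5477  1.8684 -0.7687  1.4489  2.2315]
```

```bash
python3 - <<'E'
from swing import *
K=.6
def d(th): return .013+.012*np.cos(.4*th)+.011*np.sin(.4*th)
p,q=pose(0,.042,.30,k=K); move_ptp(p,q)
p,q=pose(0,.042,k=K); movel(p,q,speed=.25); pause(.2)
f0=np.array(read_ft_force()); print(f0,read_time_s())
for th in [-.03,.03,.1,.3,.5,.7,.9,1.1,1.3,1.4,1.47]:
    p,q=pose(th,d(th),k=K); movel(p,q,speed=.09); f=np.array(read_ft_force())-f0
    ph=YAW+np.pi+th; t=np.array([-np.sin(ph),np.cos(ph)]); rr=np.array(read_eef_pos())[:2]-H
    print(th,"ft",round(f[:2]@t,1),"fr",round(f[:2]@[np.cos(ph),np.sin(ph)],1),"err t mm",round((rr-(np.array(p)[:2]-H))@t*1e3,1))
    if abs(f[:2]@t)>14: print("STOP");break
pause(.1);print(read_time_s()); save("wrist","sw1");save("top","sw1t");save("scene","sw1s")
for c in("top","scene"):
    read_camera(c)
    for n,z in(("handle_point",.088),("wrench",.08),("worm_top",.1005)):
        l=tip_of(c,n)[:1]
        if l: print(c,n,l[0]["confidence"],atz(c,l[0]["at"],z))
b=cv2.imread("pics/sw1t.png")
cv2.imwrite("pics/sw1c.png",cv2.resize(b[180:290,180:330],None,fx=5,fy=5,interpolation=cv2.INTER_CUBIC))
E
```

```text
[ 0.6217  0.1251 -0.1409] 29.7417
-0.03 ft 1.4 fr -0.2 err t mm 1.1
0.03 ft 1.3 fr 0.2 err t mm 0.5
0.1 ft -0.2 fr 1.2 err t mm 0.1
0.3 ft 0.4 fr 0.1 err t mm -0.6
0.5 ft 0.3 fr -0.1 err t mm -0.7
0.7 ft -0.9 fr 0.6 err t mm -0.8
0.9 ft -1.6 fr 0.4 err t mm -0.8
1.1 ft 0.2 fr 1.2 err t mm -0.9
1.3 ft -0.6 fr -0.2 err t mm -1.0
1.4 ft -0.6 fr 0.4 err t mm -0.7
1.47 ft -0.4 fr -0.7 err t mm -0.4
34.0833
top handle_point 0.82 [0.4543 0.082  0.088 ]
top wrench 0.84 [0.5676 0.0473 0.08  ]
top worm_top 0.8 [0.517  0.0525 0.1005]
scene handle_point 0.76 [0.4437 0.0729 0.088 ]
scene wrench 0.64 [0.586  0.0633 0.08  ]
scene worm_top 0.6 [0.5123 0.0549 0.1005]
```

View pics/sw1c.png

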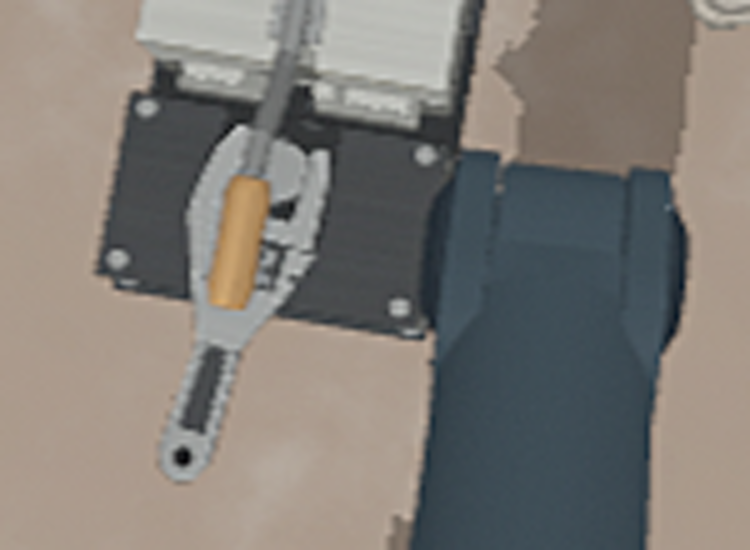

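```bash
python3 - <<'E'
from swing import *
print(read_eef_pos(),R.from_quat(read_tcp_rot()).as_matrix()[:,2],read_finger_gap(),read_time_s())
print("hole",atz("top",[180+182/5,180+455/5],.094),"hole0",atz("top",[130+239/2.66,120+407/2.66],.094))
for n in("handle_point","worm_top","wrench","hex_top"):
    l=tip_of("wrist",n)[:2] ; print(n,[(x["confidence"],np.round(x["at"]),atz("wrist",x["at"],.09)) for x in l])
E
```

```text
[ 0.4989 -0.0882  0.1   ] [ 0.  0. -1.] -0.0003133905414209578 34.6333
hole [0.4237 0.0918 0.094 ] hole0 [0.4187 0.083  0.094 ]
handle_point [(0.89, array([501., 337.]), array([0.4463, 0.0677, 0.09  ]))]
worm_top []
wrench []
hex_top []
```

```bash
python3 - <<'E'
import cv2,numpy as np
rs=lambda n,y0,y1,x0,x1:cv2.resize(cv2.imread(f"pics/{n}.png")[y0:y1,x0:x1],(400,300),interpolation=cv2.INTER_CUBIC)
cv2.imwrite("pics/cmp.png",np.vstack([np.hstack([rs("t0",190,290,180,313),rs("sw1t",190,290,180,313)]),np.hstack([rs("sw1",0,420,0,560),rs("sw1s",170,260,190,310)])]))
E
```

```text
(no output)
```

View pics/cmp.png

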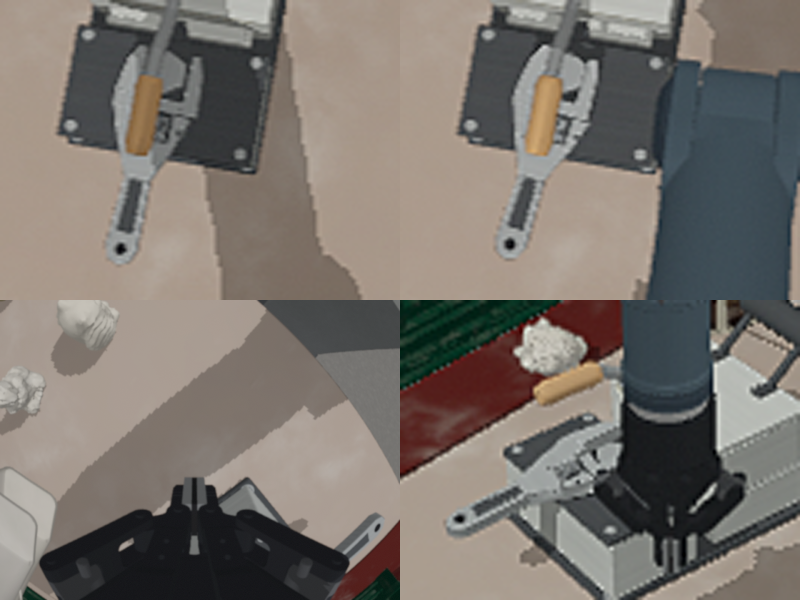

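```bash
python3 - <<'E'
from swing import *
o,d=cast("scene",[271.6,251]); P=np.array(read_eef_pos())
k=np.dot(P[:2]-o[:2],d[:2])/np.dot(d[:2],d[:2]); print("tip ray at TCP xy:",o+k*d, P)
def proj(c,p):
    q=camera_params(c);T=np.array(q["camera_from_world"]);x=T[:3,:3]@np.array(p)+T[:3,3];y=np.array(q["K"])@x;return y[:2]/y[2]
# hole of handle in scene: composite px (461,521)
h=[190+(461-400)*.3,170+(521-300)*.3]; ht=[180+(510-400)/3.0075,190+243/3]
print("hole tri",*tri([cast("scene",h),cast("top",ht)]),h,ht)
# initial in scene crop: s0c (97,283)/3.3+(180,150), top (120,248)
print("hole0 tri",*tri([cast("scene",[180+97/3.3,150+283/3.3]),cast("top",[180+120/3.0075,190+248/3])]))
E
```

```text
tip ray at TCP xy: [ 0.4997 -0.089   0.0761] [ 0.4989 -0.0882  0.1   ]
hole tri [0.4234 0.0938 0.0758] [0.1, 0.1] [208.3, 236.3] [216.57522859517871, 271.0]
hole0 tri [0.4196 0.0837 0.0857] [0.4, 0.4]
```

```bash
python3 - <<'E'
from swing import *
G=np.array([.4311,.0912]); ang=np.radians(161.2)
q=(R.from_euler('z',ang)*R.from_quat([1,0,0,0])).as_quat()
p=np.array(read_eef_pos()); movel([p[0]-.03,p[1]-.03,.17],speed=.3)
move_gripper(.075)
move_ptp([*G,.165],q); movel([*G,.080],speed=.25)
f0=np.array(read_ft_force());print(f0)
move_gripper(0.0,25); print("gap",read_finger_gap(),read_grasp_force(),read_time_s())
for z in (.084,.088,.092):
    movel([*G,z],speed=.04); print(z,np.array(read_ft_force())-f0,read_eef_pos())
for c in("top","scene"):
    read_camera(c);l=tip_of(c,"worm_top")[:1];h=tip_of(c,"wrench")[:1]
    print(c,[atz(c,x["at"],.1005) for x in l],[atz(c,x["at"],.08) for x in h])
print(read_time_s())
E
```

```text
[-0.1011  0.5969 -0.7464]
gap 0.025777411182239147 25.95007096295376 38.2917
0.084 [ 2.0538  0.002  -1.7913] [0.4313 0.0913 0.084 ]
0.088 [ 1.6021 -0.9381 -3.1859] [0.4305 0.0911 0.0878]
0.092 [ 0.2497  0.2274 -2.0813] [0.4302 0.0911 0.0918]
top [array([0.5218, 0.05  , 0.1005])] [array([0.566 , 0.0587, 0.08  ])]
scene [array([0.513 , 0.0505, 0.1005])] [array([0.574, 0.057, 0.08 ])]
39.3417
```

```bash
python3 - <<'E'
from h import *
t=save("top","g1t")[:,:,::-1];s=save("scene","g1s")[:,:,::-1];w=save("wrist","g1w")[:,:,::-1]
rs=lambda a,y0,y1,x0,x1:cv2.resize(a[y0:y1,x0:x1],(400,300),interpolation=cv2.INTER_CUBIC)
cv2.imwrite("pics/g1.png",np.vstack([np.hstack([rs(t,195,270,195,295),rs(s,190,250,200,280)]),np.hstack([rs(w,0,420,0,560),rs(w,150,330,160,400)])]))
print(read_time_s(),read_qpos())
E
```

```text
39.4917 [-0.26518071  0.22191706 -0.04013901  2.20741497  0.01314448  0.7140197
  0.92833087]
```

View pics/g1.png

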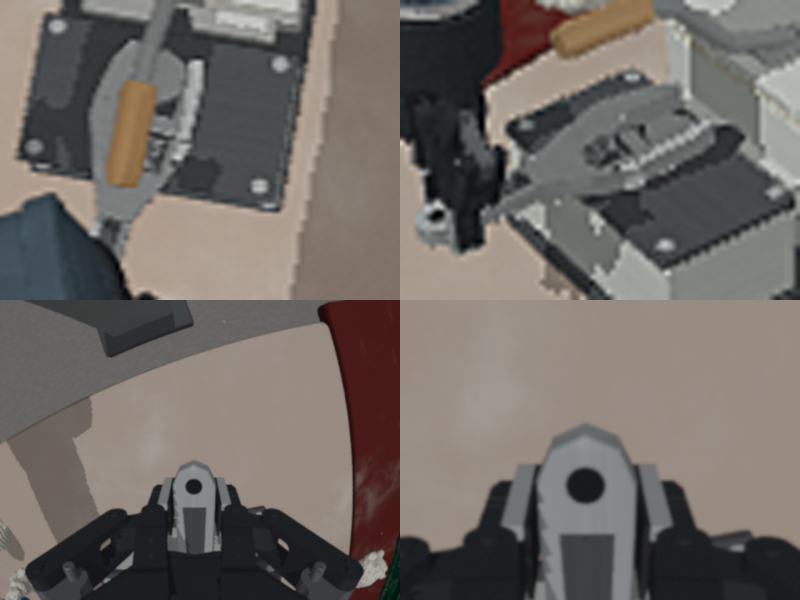

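```bash
python3 - <<'E'
from swing import *
S=lambda u,v:cast("scene",[200+(u-400)/5,190+v/5]); T=lambda u,v:cast("top",[195+u/4,195+v/4])
print("mov tip",*tri([T(195,62),S(712,125)]))
print("fix tip",*tri([T(128,42),S(685,90)]))
print("screw R rear",*tri([T(281,64),S(780,192)]),"front R",*tri([T(260,187),S(665,245)]))
print("screw L front",*tri([T(34,147),S(522,125)]),"L rear",*tri([T(58,26),S(632,76)]))
print("handle hole",atz("wrist",[280+ (585-560)*.0+(-280+160+ (585-400)*.6),150+485*.6],.09))
E
```

```text
mov tip [0.5774 0.0227 0.103 ] [1.3, 1.3]
fix tip [0.5926 0.0641 0.1003] [4.0, 4.0]
screw R rear [ 0.5787 -0.0314  0.0797] [1.2, 1.2] front R [ 0.4979 -0.0173  0.0812] [0.1, 0.1]
screw L front [0.5228 0.1299 0.0797] [1.3, 1.3] L rear [0.6023 0.1152 0.0811] [0.4, 0.4]
handle hole [0.5575 0.0459 0.09  ]
```

```bash
python3 - <<'E'
from swing import *
def rz(px,xy):
    o,d=cast("scene",px);n=np.array([d[1],-d[0]])/np.hypot(*d[:2]);k=np.dot(xy-o[:2],d[:2])/np.dot(d[:2],d[:2]);return o+k*d
for xy in [(.4243,.0932),(.4225,.094)]: print(rz([207.2,232.6],np.array(xy)))
print("before",rz([208.3,236.3],np.array([.4234,.0938])), rz([209.4,235.8],np.array([.4196,.0837])))
E
```

```text
[0.422  0.095  0.0899]
[0.4217 0.0946 0.0903]
before [0.4235 0.0937 0.0757] [0.4199 0.0835 0.0855]
```

```bash
python3 - <<'E'
from swing import *
H=np.array([.569,.0455]);f0=np.array([-.1,.6,-.75])
for ang,z in ((162.5,.089),(165,.087),(167.5,.086),(170.1,.086)):
    a_=np.radians(ang); q=(R.from_euler('z',a_-.01)*R.from_quat([1,0,0,0])).as_quat()
    u=np.array([np.cos(a_),np.sin(a_)]); movel([*(H+.1459*u),z],q,speed=.08)
    print(ang,z,np.array(read_ft_force())-f0,read_ft_torque())
pause(.15);print(np.array(read_ft_force())-f0,read_eef_pos())
move_gripper(.045); print(read_time_s())
movel([*(H+.1459*u),.125],speed=.3)
for c in ("top","scene"):
    save(c,"al_"+c)
    for n,z in(("handle_point",.088),("wrench",.08),("worm_top",.1005)):
        l=tip_of(c,n)[:1]
        if l: print(c,n,round(l[0]["confidence"],2),atz(c,l[0]["at"],z))
print(read_time_s())
E
```

```text
162.5 0.089 [-0.116   0.3555 -3.1623] [0.0846 0.3309 0.0491]
165 0.087 [-0.7566  0.7825 -1.779 ] [0.0678 0.3718 0.293 ]
167.5 0.086 [-0.7267  1.5081 -0.0443] [0.2475 0.371  0.164 ]
170.1 0.086 [-1.8286  1.0874  0.4152] [0.1339 0.408  0.1983]
[-2.05    0.8654  0.0264] [0.4254 0.0707 0.0861]
40.9667
top handle_point 0.96 [0.4515 0.072  0.088 ]
top wrench 0.73 [0.5717 0.0499 0.08  ]
top worm_top 0.97 [0.5215 0.0493 0.1005]
scene handle_point 0.97 [0.4409 0.0616 0.088 ]
scene wrench 0.77 [0.5613 0.0561 0.08  ]
scene worm_top 0.88 [0.5059 0.0427 0.1005]
41.65
```

```bash
sed -i "s/^W=R.*; L=/W=R.from_euler('z',-9.9,degrees=True); L=/; s/^C=.*/C=np.array([.5215,.0465,.1005])/; s/^Cc=.*/Cc=C+np.array([-.0005,.003,0])/; s/'x',43/'x',43/" worm.py
python3 - <<'E'
from worm import *
movel([.425,.0,.19],speed=.35); move_gripper(0.0,40)
move_ptp(tcp(-.011,.02,Cc)-.09*a,Q); movel(tcp(-.011,.004,Cc),speed=.25); pause(.1)
print(read_time_s(),read_eef_pos()-tcp(-.011,.004,Cc))
for i in range(3): stroke(-.0058,-.011,.009,2)
read_camera("wrist");
E
```

```text
44.1667 [-0.0015 -0.0009 -0.0018]
[(np.float64(-4.4), np.float64(-2.2), np.float64(16.3)), (np.float64(-13.1), np.float64(-7.4), np.float64(22.7))] 45.7
[(np.float64(-11.6), np.float64(-5.7), np.float64(17.4)), (np.float64(-16.5), np.float64(-7.1), np.float64(19.7))] 47.2
[(np.float64(-10.3), np.float64(-5.6), np.float64(18.4)), (np.float64(-16.6), np.float64(-8.0), np.float64(20.8))] 48.8
```

```bash
sed -i "s/^H=.*/H=np.array([.569,.0455]); YAW=np.radians(-9.9); r0=.149/" swing.py
python3 - <<'E'
from swing import *
K=.6
def d(th): return .013+.012*np.cos(.4*th)+.011*np.sin(.4*th)
movel(tcp(-.011,.01,Cc)-.11*a-.05*e,speed=.35)
p,q=pose(0,.052,.21,k=K); move_ptp(p,q)
p,q=pose(0,.052,.096,k=K); movel(p,q,speed=.3); pause(.1)
f0=np.array(read_ft_force()); print(f0,read_time_s())
for th in [.0,.2,.4,.6,.8,1.0,1.2,1.35,1.45,1.52]:
    p,q=pose(th,d(th),.096,k=K); movel(p,q,speed=.11); f=np.array(read_ft_force())-f0
    ph=YAW+np.pi+th; t=np.array([-np.sin(ph),np.cos(ph)]); rr=np.array(read_eef_pos())-p
    print(th,"ft",round(f[:2]@t,1),"fz",round(f[2],1),"err",round(rr[:2]@t*1e3,1),round(rr[2]*1e3,1))
    if f[:2]@t<-20: print("STOP");break
print(read_time_s())
for c in("top","scene"):
    save(c,"sw2"+c)
    for n,z in(("handle_point",.088),("wrench",.08),("worm_top",.1005)):
        l=tip_of(c,n)[:1]
        if l: print(c,n,round(l[0]["confidence"],2),atz(c,l[0]["at"],z))
E
```

```text
[-0.3003 -0.3603  0.2439] 51.225
0.0 ft -0.4 fz -0.7 err -0.1 1.3
0.2 ft 0.4 fz -1.0 err -0.2 0.3
0.4 ft -0.4 fz -0.2 err -0.3 -0.2
0.6 ft -1.3 fz -0.1 err -0.4 -0.2
0.8 ft -1.1 fz -0.6 err -0.5 -0.2
1.0 ft 0.2 fz 0.0 err -0.4 -0.2
1.2 ft 0.0 fz -0.1 err -0.3 -0.1
1.35 ft -0.3 fz -1.3 err -0.4 -0.2
1.45 ft -1.0 fz -0.5 err -0.4 -0.2
1.52 ft -1.6 fz -0.8 err -0.5 -0.3
55.025
top handle_point 0.26 [ 0.5756 -0.0053  0.088 ]
top wrench 0.56 [0.5689 0.0449 0.08  ]
top worm_top 0.98 [0.5673 0.0011 0.1005]
scene handle_point 0.62 [ 0.5334 -0.0855  0.088 ]
scene wrench 0.68 [0.5607 0.0464 0.08  ]
scene worm_top 0.61 [ 0.561  -0.0108  0.1005]
```

```bash
cat > lid.py <<'E'
from swing import *
Mr=R.from_euler('z',YAW); Hg=np.array([*(H+.168*np.array([np.cos(YAW),np.sin(YAW)])),.057])
def lp(th,phi0,flip,back=0,xg=-.050):
    g=R.from_euler('y',th).apply(np.array([xg-.168,0,.190-.057]))
    rot=Mr*R.from_euler('y',phi0+th)*R.from_euler('z',np.pi*(1-flip))*R.from_quat([1,0,0,0])
    return Hg+Mr.apply(g)-back*rot.apply([0,0,1]),rot.as_quat()
E
python3 - <<'E'
from lid import *
for phi in (-45,-30):
  for flip in (0,1):
    print(phi,flip)
    for th,bk in((0,.10),(0,0),(.3,0),(.6,0),(.9,0)):
        s=inverse_kinematics(*lp(th,np.radians(phi),flip,bk)); print("  ",th,s if s is None else np.round(s,2))
print(read_qpos())
E
```

```text
-45 0
   0 None
   0 [-1.67 -0.25  1.23  2.5   1.63  0.6  -0.36]
   0.3 [ 0.22  0.03 -0.48  2.11  0.39  0.59  0.86]
   0.6 [ 0.05  0.23 -0.22  1.73  0.13  1.02  1.17]
   0.9 [ 0.02  0.52 -0.15  1.27  0.04  1.46  1.28]
-45 1
   0 None
   0 [-0.05 -0.   -0.36  2.44  1.55  0.4   2.72]
   0.3 [-0.52  0.    0.26  2.14  0.36  0.58 -2.26]
   0.6 [-1.17  0.57  1.39  1.78 -0.62  1.12 -1.37]
   0.9 [-0.78  0.92  1.37  1.32 -0.86  1.68 -1.27]
-30 0
   0 [ 0.48 -0.27 -0.74  2.27  0.07  0.6   1.06]
   0 [ 0.28  0.03 -0.6   2.28  0.62  0.44  0.57]
   0.3 [ 0.05  0.13 -0.26  1.94  0.15  0.87  1.1 ]
   0.6 [ 0.03  0.37 -0.18  1.53  0.04  1.31  1.25]
   0.9 [ 0.01  0.7  -0.12  1.04 -0.02  1.77  1.3 ]
-30 1
   0 [ 0.66 -0.31 -0.88  2.26 -0.05  0.59 -1.97]
   0 [-0.37 -0.    0.04  2.31  0.6   0.44 -2.56]
   0.3 [-1.38  0.38  1.42  1.99 -0.44  0.9  -1.52]
   0.6 [-0.97  0.77  1.37  1.58 -0.74  1.5  -1.28]
   0.9 [-0.57  0.94  1.14  1.09 -0.75  1.92 -1.37]
[ 0.3507  0.3523 -0.2829  2.0248  0.1372  0.7828  2.2964]
```

```bash
python3 - <<'E'
from lid import *
f0=np.array([-.3,-.36,.24])
for th in (1.56,1.60):
    p,q=pose(th,.033,.096,k=.6); q=read_tcp_rot(); movel(p,q,speed=.08); f=np.array(read_ft_force())-f0
    ph=YAW+np.pi+th; t=np.array([-np.sin(ph),np.cos(ph)]); print(th,"ft",round(f[:2]@t,1))
    if f[:2]@t<-12: break
p=np.array(p); p[:2]-=.03*t; movel(p,speed=.3); p[2]=.27; movel(p,speed=.4)
phi=np.radians(-30)
move_gripper(.06,40)
pp,q=lp(0,phi,0,.10); move_ptp(pp,q)
for s in [lp(0,phi,0)]:
    try: movel(*s,speed=.25)
    except MotionError as ex: print("ptp",ex); move_ptp(*s)
print(read_time_s(),read_eef_pos()-lp(0,phi,0)[0])
move_gripper(0.0,40); print("gap",read_finger_gap(),read_grasp_force(),read_time_s())
E
```

```text
1.56 ft -1.3
1.6 ft -0.3
59.3917 [ 0.0003 -0.0001 -0.    ]
gap 0.02057252006759206 39.3073296546936 59.8167
```

```bash
python3 - <<'E'
from lid import *
phi=np.radians(-30); f0=np.array(read_ft_force())
for th in (.12,.27,.43,.58,.73,.88):
    s=lp(th,phi,0)
    try: movel(*s,speed=.16)
    except MotionError as ex: print("ptp",th,ex); move_ptp(*s)
    print(th,np.array(read_ft_force())-f0,round(read_finger_gap(),4))
move_gripper(.07); print(read_time_s())
p,q=lp(.88,phi,0,.09); movel(p,speed=.3); print(read_time_s(),read_eef_pos())
for c in("scene","top"):
    save(c,"lid"+c)
    for n in("lid_grip","wrench","worm_top","handle_point"):
        l=tip_of(c,n)[:1]
        if l: print(c,n,round(l[0]["confidence"],2),np.round(l[0]["at"],1),atz(c,l[0]["at"],dict(lid_grip=.284,wrench=.08,worm_top=.1005,handle_point=.088)[n]))
E
```

```text
0.12 [ 3.9843  1.1308 -5.1233] 0.0211
0.27 [ 2.293   0.7322 -3.0929] 0.0208
0.43 [ 2.4963  1.0352 -3.3604] 0.0212
0.58 [ 2.3409  2.376  -4.11  ] 0.0205
0.73 [ 3.8077  1.5148 -3.0625] 0.0204
0.88 [ 4.6138  2.9207 -4.2808] 0.0206
62.7583
64.2167 [0.7296 0.0177 0.3942]
scene lid_grip 0.7 [324.6 134.2] [ 0.8301 -0.0058  0.284 ]
scene wrench 0.91 [254.1 216.9] [0.5759 0.0556 0.08  ]
scene worm_top 0.71 [266.5 222.9] [ 0.5611 -0.0116  0.1005]
scene handle_point 0.92 [279.1 238.5] [ 0.544  -0.0774  0.088 ]
top wrench 0.45 [234.8 215. ] [0.5673 0.0486 0.08  ]
top worm_top 0.58 [256.1 214.3] [ 0.567  -0.0078  0.1005]
```

```bash
python3 - <<'E'
from lid import *
pause(.7); read_camera("scene"); l=tip_of("scene","lid_grip")[:1]; print(l and atz("scene",l[0]["at"],.284),read_ft_force(),read_time_s())
print(sign_off())
E
```

```text
[0.8406 0.0076 0.284 ] [ 0.3364 -0.8045 -0.0301] 65.5167
the job is handed in; nothing more can be done
None
```

I handed the job in at 65.5 s. On the last camera readings the latch is a quarter turn open, the wrench is still round the head, and the upper half is at its open stop. The jaw fit was never measured: I inferred it from the worm slipping on the last strokes.

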